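# Dock the speaker puck behind the soundbar

## Robot

A 7-joint arm with a two-finger parallel gripper is mounted at the origin on the work surface. World frame = base frame: x ahead of the robot, y to its left, z up, the work surface at z = 0. Lengths are in m, angles in rad, forces in N, time in s.
With the tool pointing down it reaches from about 0.425 to 0.925 m from the base axis. Payload 6.8 kg.
Tool frame: the origin (TCP) lies at the very end of the fingers, on their centre line; the grasp point (between the pads) lies 19 mm behind it; z points along the fingers, y is the line along which they close (so a half turn about z gives the same grasp; the last joint's range is limited). The gripper opens to 85 mm and grips with 20 to 120 N. Pads are 22 mm wide; open, the fingers measure 114 mm over their backs; the gripper's body (76 mm by 85 mm) begins 54 mm behind the grasp point. The pads swing forward as they close: fully open they stand 13 mm farther back than shut.
Start: joints at [1.08, 0.477, 0.022, 1.555, -0.011, 1.109, -0.083], TCP at [0.252, -0.626, 0.231] pointing down, gripper open.
Joint ranges: [-2.96, 2.96], [-0.34, 2.1], [-1.41, 1.46], [0.24, 2.44], [-1.37, 4.51], [0.17, 1.92], [-2.96, 2.96]. Speed limits (rad/s): [2.39, 2.39, 3.14, 3.14, 3.14, 3.14, 3.14].

## Interface

Orientations are given as a unit quaternion [w, x, y, z].
In Python, from station import get_obs, read_camera, hand_in gives the robot as it stands.
- The arm moves only by the tool arm_command, never from a script. Its argument "commands" is one flat list of numbers, 7 for each row, row after row: the shift along the tool's x, y, z in m, then the turn, a rotation vector about the tool's x, y, z in degrees, then the opening, from 0 (shut) to 1 (fully open). In form: [tx, ty, tz, rx, ry, rz, fingers, tx, ty, tz, rx, ry, rz, fingers, ...]. A call has 1 to 8 rows; each row is the pose to reach, as a shift and turn from the pose commanded when the call began, along the tool's axes at that moment; what a row does not reach only later rows make up. A row lasts 1/10 s, in which the tool goes at most 50 mm and 8.59 degrees, less where a joint would pass 70% of its speed; a pose out of reach is approached as far as the arm can. A call with a gripper value outside its range is refused whole. The fingers move at their own pace and stop on an object; "force" is the grip in N (left out, the last holds). Time passes only in rows, so rows that repeat a pose let the fingers close. It gives the time, the measured TCP pose, the force, the opening and the grip force at its end, in the units of the state.
- get_obs(): the state, without advancing time (a new reading comes with each control period).
- read_camera(name): name is "scene" or "top" or "wrist"; returns a dict with "img" (480x640x3 uint8, red, green, blue), "camera_matrix" (3x3 intrinsics, pixels), "k1" (the pictures are not rectified: a ray, as slopes to the right and down, at radius r is drawn at 1 + k1 r^2 times it, then the intrinsics apply), "pose" (4x4, takes a point from camera to world coordinates). Camera axes: x right, y down, z forward; pixel columns grow to the right and rows downward; lengths in m; the calibration is good to about 2 mm. A picture is of the moment at which its call begins. There is no depth.
- hand_in(): hands the job in; it is judged then, once.
The state is a dict: "t": time; "q": joint angles; "joint_vel": joint speeds; "joint_torque": joint torques, N m; "eef_pos": TCP position; "tool_rot": TCP orientation; "contact_force": force on the tool from outside, world axes, zero at the start; "torque": the same for the moment, N m; "gripper_width": opening from 0.0 (shut) to 1.0 (fully open); "grasp_force": force on a finger pad.
Only numpy, scipy, OpenCV 4.12 (cv2) and the standard library are available. Lean on these libraries where they do the work, as an engineer would, in place of code of your own. Each camera call takes 0.05 s, during which the arm holds its last target. There are 200 camera calls.

## Task

Put the black speaker puck back on charge: slide it along the console top, through the narrow gap between the soundbar and the silver amplifier, and on until it sits fully home in the white charging cradle behind them. Push it gently with the fingertips, keeping it flat on the wood (do not lift or tip it, and do not ram the equipment), and leave everything else where it stands.

Things in the scene. Friction and masses are not known exactly. Their poses are not given: they have to be found in the camera images.
- speaker: The thing to push: a loose round black aluminium speaker puck with a grey fabric top, 90 mm in diameter, 42 mm high, about 0.35 kg, standing flat on the console. Origin at the centre of its underside; z up; its heading does not matter. It slides with plain friction and stops when no longer pushed.
- soundbar: Fixed charcoal soundbar with a grey fabric front, on the left of the gap: 360 mm long, 88 mm deep, top 52 mm above the console, edges rounded 7 mm. Origin at console height under the middle of the depth of its right-hand end face, which is the left wall of the gap. Its x axis points along the gap, away from the robot; its body runs 360 mm along +y; front at x = -44 mm, back at x = +44 mm.
- amplifier: Fixed silver stereo amplifier with a volume knob, on the right of the gap: 190 mm wide, 88 mm deep, top 50 mm above the console, edges rounded 5 mm. Origin at console height under the middle of the depth of its left-hand end face, which is the right wall of the gap; the axes are parallel to the soundbar's; its body runs 190 mm along -y. The gap between soundbar and amplifier is 95 to 98 mm wide and 88 mm long.
- cradle: Fixed white charging cradle behind the gap: a crescent 22 mm high, open towards the gap, whose inner curve (46 mm radius, 58 degrees to each side) takes the rim of the puck; about 100 mm wide, a block behind the curve ends 77 mm beyond the origin. Origin on the console where the centre of the seated puck belongs, in line with the middle of the gap and 102 mm beyond the gap's own middle; x axis along the gap, away from the robot.
- bowl: Bystander, loose: blue glass bowl, 116 mm across, 48 mm high. Origin at the centre of its underside.
- bell: Bystander, loose: brass-tone bell ornament, 49 mm across, 59 mm high. Origin at the centre of its underside.
- lotion: Bystander, loose: hand-lotion bottle with a closed white push pump, 58 mm across, 151 mm high, its spout reaching 42 mm out towards its own -x. Origin at the centre of its underside.
- controller: Bystander, loose: white plastic game controller with two grips, about 106 mm by 157 mm, 51 mm high. Origin at console height under its middle; grips towards its own -x.
- remote: Bystander, loose: black remote control, 165 mm by 42 mm by 17 mm, long along its x. Origin at the centre of its underside.
There are look-alikes about, which are no part of the job. Of the things that look like the speaker, the larger one is meant.

How it is judged:
On the way:
1. the puck slides through the gap between soundbar and amplifier, flat on the console (x of speaker in the frame of soundbar between -0.035 and 0.035 m and y of speaker in the frame of soundbar below -0.035 m and y of speaker in the frame of amplifier above 0.035 m and height (world z) of speaker below 0.006 m), for 0.1 s.
At the end, for the whole second after the job is handed in: The puck rests flat on the console, seated in the cradle with its centre within 5 mm of the cradle's origin, having come through the gap; the bowl, bell, lotion, controller and remote are within 15 mm of where they began (horizontal distance between speaker and cradle below 0.005 m and height (world z) of speaker below 0.003 m and angle between speaker's own z axis and vertical below 0.05 rad and linear speed of speaker below 0.01 m/s and not (distance of bowl from where it was at the start of the episode above 0.015 m) and not (distance of bell from where it was at the start of the episode above 0.015 m) and not (distance of lotion from where it was at the start of the episode above 0.015 m) and not (distance of controller from where it was at the start of the episode above 0.015 m) and not (distance of remote from where it was at the start of the episode above 0.015 m)); the robot touches nothing.
It fails at once if the puck is lifted (more than 6 mm) or tipped (more than 0.15 rad) (height (world z) of speaker above 0.006 m or angle between speaker's own z axis and vertical above 0.15 rad).
It fails at once if the puck is rammed: pressed against the soundbar, the amplifier or the cradle with more than 40 N (contact force between speaker and soundbar above 40 N or contact force between speaker and amplifier above 40 N or contact force between speaker and cradle above 40 N).
It fails at once if the robot presses on the soundbar, the amplifier or the cradle with more than 25 N (contact force between any of the arm, the fingers and soundbar above 25 N or contact force between any of the arm, the fingers and amplifier above 25 N or contact force between any of the arm, the fingers and cradle above 25 N).
It fails at once if the bowl, bell, lotion, controller or remote is moved by more than 15 mm (distance of any of bowl, bell, lotion, controller, remote from where it was at the start of the episode above 0.015 m).
It also fails if it takes over 56 s, if anything falls off the work surface, if the arm or the gripper's body presses on something with over 40 N, if the wrist force passes 120 N, or if a joint passes its speed limit or range.

## Working session

There is one attempt and no reset: what is moved stays moved. The work goes in short steps, Python scripts to look and compute and a tool call to move; the robot and the scene stay as the last step left them, time stands still between calls to the robot, and variables do not carry over. Pictures are saved under pics/ and viewed, at most 10 in all, crops included, and the job is handed in when it is done.

Besides the shell and the picture viewer there is one more tool, called after "Call:" as name(argument=value, ...) on one line, values as JSON. arm_command: Moves the arm, as the interface text tells. Its arguments: {"type":"object","properties":{"commands":{"type":"array","items":{"type":"number"}},"force":{"type":"number"}},"required":["commands"]}

```bash
mkdir -p pics; cat > h.py <<'E'
import numpy as np, cv2
from station import get_obs, read_camera, hand_in
def snap(name,fn):
    c=read_camera(name); cv2.imwrite(fn,c["img"][:,:,::-1]); np.savez(fn[:-4]+'.npz',**{k:np.array(c[k]) for k in c}); return c
def load(fn): return np.load(fn)
def p2w(c,u,v,z):
    K=c["camera_matrix"];T=c["pose"];k=float(c["k1"])
    d=np.array([(u-K[0,2])/K[0,0],(v-K[1,2])/K[1,1]]);s=d.copy()
    for _ in range(30): s=d/(1+k*(s@s))
    r=T[:3,:3]@np.array([s[0],s[1],1]);o=T[:3,3]
    return o+r*(z-o[2])/r[2]
def w2p(c,P):
    K=c["camera_matrix"];T=c["pose"];k=float(c["k1"])
    p=T[:3,:3].T@(np.array(P,float)-T[:3,3]);s=p[:2]/p[2];s=s*(1+k*(s@s))
    return np.array([s[0]*K[0,0]+K[0,2],s[1]*K[1,1]+K[1,2]])
E
python3 - <<'E'
from h import *
for n in ["top","scene"]:
    c=snap(n,f"pics/{n}0.png"); print(n,np.round(c["pose"],3).tolist(),c["camera_matrix"].tolist(),c["k1"])
o=get_obs();print(o)
E
```

```text
top [[0.028, -0.998, 0.058, 0.443], [-1.0, -0.028, 0.003, -0.118], [-0.001, -0.058, -0.998, 1.472], [0.0, 0.0, 0.0, 1.0]] [[572.847349136258, 0.0, 313.11853331850796], [0.0, 572.847349136258, 239.02870171929337], [0.0, 0.0, 1.0]] -0.009203921055204201
scene [[0.488, 0.752, -0.443, 1.215], [0.873, -0.419, 0.251, -0.479], [0.003, -0.509, -0.861, 1.345], [0.0, 0.0, 0.0, 1.0]] [[538.2904468592743, 0.0, 317.0912786644285], [0.0, 538.2904468592743, 243.9876373985668], [0.0, 0.0, 1.0]] -0.12226303857533345
{'t': 0.1, 'q': array([ 1.07989343,  0.47773519,  0.0223347 ,  1.55634795, -0.01149089,
        1.10927284, -0.08309021]), 'joint_vel': array([-0.00130299, -0.00297554,  0.00082678, -0.00141926,  0.00089603,
       -0.00054596,  0.00051217]), 'joint_torque': array([ 5.98111612e-03, -5.97755420e+01,  1.61441009e+00, -2.81953651e+01,
        1.28729426e-02,  5.04643918e-03,  3.61042873e-05]), 'eef_pos': array([ 0.25192379, -0.62566049,  0.23041282]), 'tool_rot': array([-7.88606031e-04,  9.81734366e-01,  1.90255001e-01, -2.15804580e-04]), 'contact_force': array([ 0.40274605,  0.42217889, -0.43775797]), 'torque': array([ 0.01483294,  0.00193304, -0.01709995]), 'grasp_force': 0.0, 'gripper_width': 1.0036459007624283}
```

View pics/top0.png

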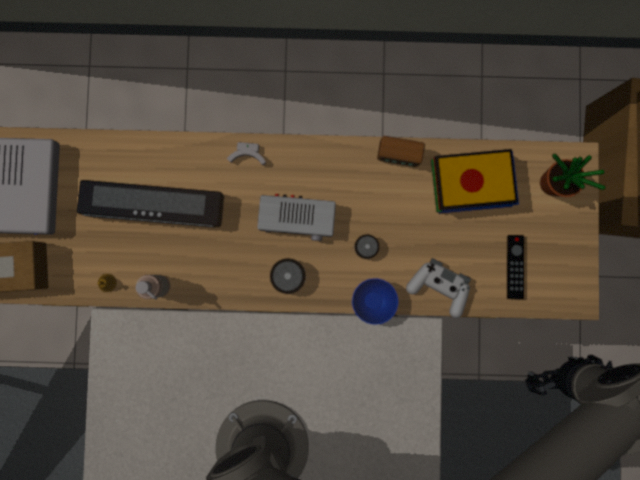

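View pics/scene0.png

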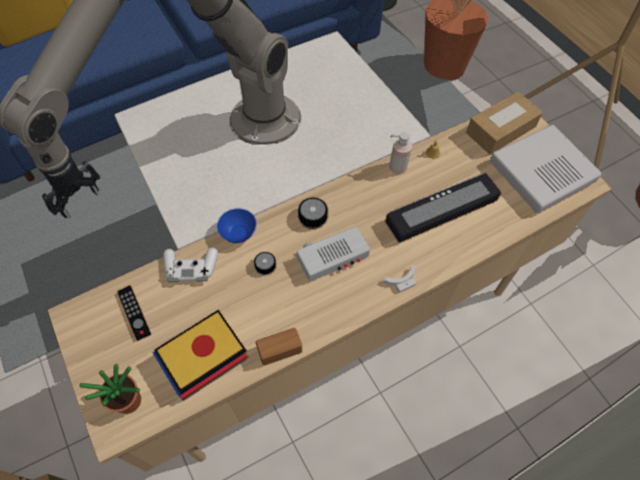

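Top picture: speaker candidates are the large puck at (288,276) and the small puck at (367,246). The blue bowl (375,301) doesn't look like either. I choose the large one. The gap lies between soundbar end (222,208) and amplifier end (260,213), with the cradle at (248,153). Next I check this in a close crop.

```bash
python3 - <<'E'
from h import *
c=load("pics/top0.npz")
cv2.imwrite("pics/crop1.png",cv2.resize(c["img"][135:305,190:350,::-1],None,fx=3.5,fy=3.5,interpolation=cv2.INTER_CUBIC))
for n,u,v,z in [("puck",288,276,.042),("small",367,246,.03),("bowl",375,301,.048),("sb",222,208,.052),("amp",260,213,.05),("cr",248,160,.022)]: print(n,p2w(c,u,v,z).round(3))
E
```

```text
puck [ 0.432 -0.054  0.042]
small [ 0.513 -0.25   0.03 ]
bowl [ 0.376 -0.272  0.048]
sb [0.596 0.115 0.052]
amp [0.587 0.02  0.05 ]
cr [0.725 0.058 0.022]
```

View pics/crop1.png

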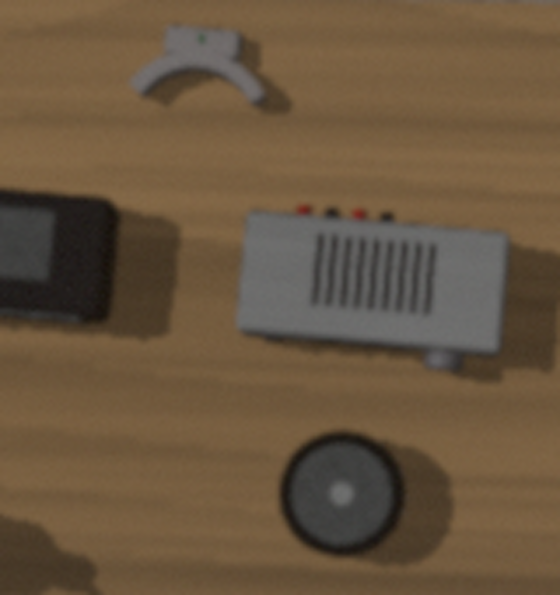

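Crop: the big puck is centred at (342,493) in the crop, which is full-image (287.7,275.9). It has a grey top and is about 0.09 m across, so it's the right one. The amplifier's left edge runs (247,213)-(238,332). The cradle faces the gap, and the gap's yaw is about -3°. I'll move up for a wrist view over the gap.

Call:
arm_command(commands=[0.453,-0.514,-0.17,0,0,21.9,0.53,0.453,-0.514,-0.17,0,0,21.9,0.53,0.453,-0.514,-0.17,0,0,21.9,0.53,0.453,-0.514,-0.17,0,0,21.9,0.53,0.453,-0.514,-0.17,0,0,21.9,0.53,0.453,-0.514,-0.17,0,0,21.9,0.53,0.453,-0.514,-0.17,0,0,21.9,0.53,0.453,-0.514,-0.17,0,0,21.9,0.53])

```text
t: 0.9
eef_pos: [0.3815, -0.2581, 0.328]
tool_rot: [0.0, 1.0, 0.0, -0.0]
contact_force: [1.3, -0.8, 0.4]
gripper_width: 0.529
grasp_force: 0.0
```

Call:
arm_command(commands=[0.1,-0.28,-0.07,0,0,0,0.53,0.1,-0.28,-0.07,0,0,0,0.53,0.1,-0.28,-0.07,0,0,0,0.53,0.1,-0.28,-0.07,0,0,0,0.53,0.1,-0.28,-0.07,0,0,0,0.53,0.1,-0.28,-0.07,0,0,0,0.53,0.1,-0.28,-0.07,0,0,0,0.53,0.1,-0.28,-0.07,0,0,0,0.53])

```text
t: 1.7
eef_pos: [0.4814, 0.0215, 0.3975]
tool_rot: [-0.0, 1.0, 0.002, -0.0]
contact_force: [-0.1, -0.9, 0.1]
gripper_width: 0.527
grasp_force: 0.0
```

```bash
python3 - <<'E'
from h import *
c=snap("wrist","pics/w1.png"); print(np.round(c["pose"],3).tolist(),c["k1"],c["camera_matrix"].tolist())
E
```

```text
[[0.006, -0.948, -0.317, 0.563], [-1.0, -0.005, -0.002, 0.021], [-0.0, 0.317, -0.948, 0.541], [0.0, 0.0, 0.0, 1.0]] -0.07429682907164636 [[396.7335088578886, 0.0, 323.715263599197], [0.0, 396.7335088578886, 236.71658885656865], [0.0, 0.0, 1.0]]
```

View pics/w1.png

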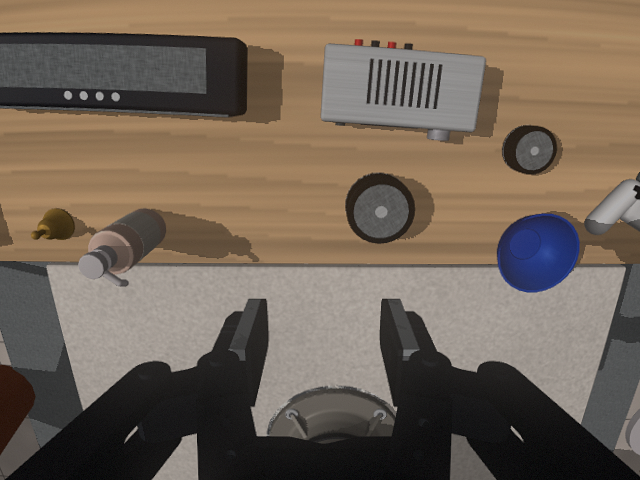

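Wrist picture: puck top centre is at (381,211), amplifier left top edge runs (325,44)-(321,122), and soundbar right edge is near x=247. I'll enlarge the gap.

```bash
python3 - <<'E'
from h import *
c=load("pics/w1.npz")
cv2.imwrite("pics/crop2.png",cv2.resize(c["img"][28:128,225:350,::-1],None,fx=6,fy=6,interpolation=cv2.INTER_CUBIC))
t=load("pics/top0.npz")
cv2.imwrite("pics/crop3.png",cv2.resize(np.vstack([t["img"][138:178,218:278,::-1]]),None,fx=10,fy=10,interpolation=cv2.INTER_CUBIC))
E
```

```text
(no output)
```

View pics/crop2.png

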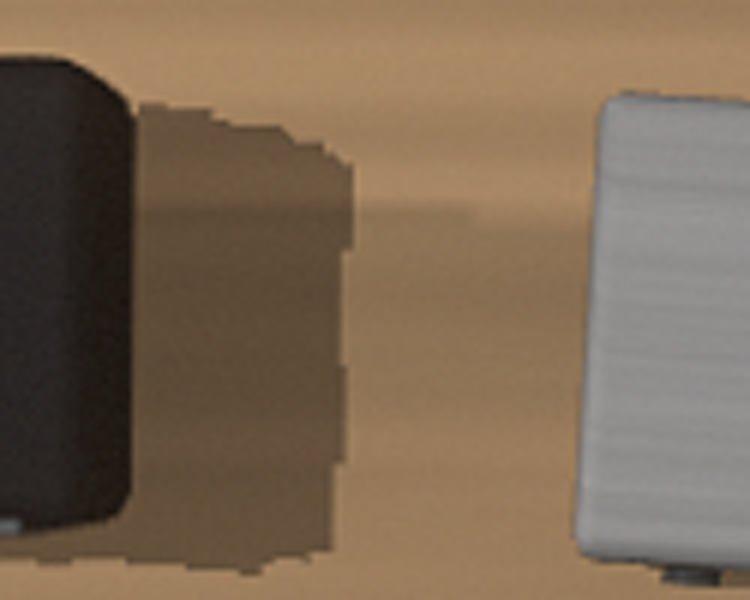

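View pics/crop3.png

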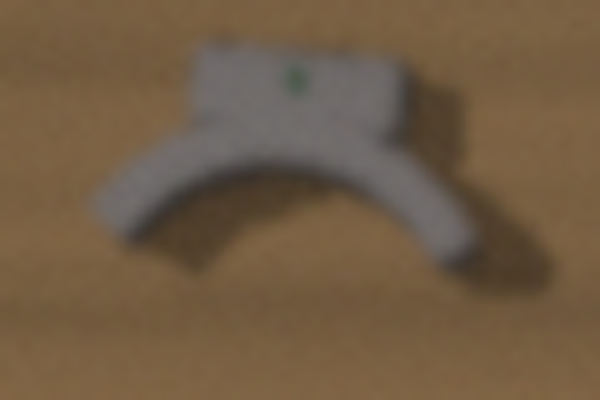

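Crop 2: the soundbar wall base runs along crop (134,130)-(131,480), and the amplifier's left top edge along (603,110)-(577,530). Crop 3: cradle back corners are at (205,40) and (408,62), inner tips at (128,236) and (455,260).

```bash
python3 - <<'E'
from h import *
c=load("pics/w1.npz");t=load("pics/top0.npz")
f=lambda u,v,z:p2w(c,225+u/6,28+v/6,z)
g=lambda u,v,z:p2w(t,218+u/10,138+v/10,z)
A=f(603,110,.046),f(577,530,.046);S=f(134,130,0.0),f(131,480,0.0)
fr=f(590,560,.045),f(745,570,.045);bk=f(625,94,.047),f(745,100,.047)
for n,P in [("amp",A),("sb",S),("front",fr),("back",bk)]:
  d=P[1]-P[0]; print(n,P[0].round(4),P[1].round(4),"ang",np.degrees(np.arctan2(d[1],d[0])).round(2))
C=g(205,40,.022),g(408,62,.022),g(128,236,.022),g(455,260,.022),g(290,163,.022)
for n,q in zip("backL backR tipL tipR apex".split(),C):print(n,q.round(4))
print("puck wrist",p2w(c,381,211,.042).round(4),"top",p2w(t,287.7,275.9,.042).round(4))
E
```

```text
amp [0.6284 0.0197 0.046 ] [0.5499 0.0244 0.046 ] ang 176.59
sb [0.6306 0.1183 0.    ] [0.5592 0.122  0.    ] ang 176.98
front [0.544  0.0218 0.045 ] [ 0.5423 -0.0095  0.045 ] ang -93.19
back [0.6312 0.0156 0.047 ] [ 0.6303 -0.0074  0.047 ] ang -92.21
backL [0.7705 0.0837 0.022 ]
backR [0.7662 0.0315 0.022 ]
tipL [0.7193 0.1016 0.022 ]
tipR [0.7154 0.0178 0.022 ]
apex [0.7392 0.0608 0.022 ]
puck wrist [ 0.4318 -0.0538  0.042 ] top [ 0.4321 -0.0536  0.042 ]
```

Call:
arm_command(commands=[-0.067,0.143,0.27,0,0,-68,0.53,-0.067,0.143,0.27,0,0,-68,0.53,-0.067,0.143,0.27,0,0,-68,0.53,-0.067,0.143,0.27,0,0,-68,0.53,-0.067,0.143,0.27,0,0,-68,0.53,-0.067,0.143,0.27,0,0,-68,0.53,-0.067,0.143,0.27,0,0,-68,0.53,-0.067,0.143,0.27,0,0,-68,0.53])

```text
t: 2.55
eef_pos: [0.4102, -0.126, 0.1248]
tool_rot: [-0.002, 0.829, 0.559, -0.003]
contact_force: [-0.4, -0.0, 0.4]
gripper_width: 0.527
grasp_force: 0.0
```

```bash
python3 - <<'E'
from h import *
o=get_obs();print(o["eef_pos"],o["tool_rot"],o["q"].round(2))
E
```

```text
[ 0.41015799 -0.12602878  0.12484779] [-0.00204067  0.82884202  0.55947256 -0.00268027] [ 0.51  0.26 -0.4   2.19  0.15  0.72 -0.38]
```

Call:
arm_command(commands=[0.0,-0.007,0.04,0,0,0,0.53,0.0,-0.007,0.08,0,0,0,0.53,0.0,-0.007,0.1,0,0,0,0.53,0.0,-0.007,0.113,0,0,0,0.53,0.0,-0.007,0.113,0,0,0,0.53,0.0,-0.007,0.113,0,0,0,0.53])

```text
t: 3.15
eef_pos: [0.4071, -0.1216, 0.0147]
tool_rot: [-0.0, 0.829, 0.559, -0.001]
contact_force: [-0.6, 0.3, 0.7]
gripper_width: 0.531
grasp_force: 0.0
```

```bash
python3 - <<'E'
from h import *
o=get_obs();print(o["eef_pos"],o["tool_rot"],o["contact_force"],o["q"].round(2))
E
```

```text
[ 0.40708798 -0.12163118  0.01469933] [-4.00910484e-05  8.29398984e-01  5.58656384e-01 -6.06713822e-04] [-0.64211351  0.25139862  0.66792185] [ 0.41  0.46 -0.31  2.27  0.32  0.45 -0.55]
```

Call:
arm_command(commands=[0.01,-0.001,0,0,0,0,0.53,0.02,-0.002,0,0,0,0,0.53,0.026,-0.002,0,0,0,0,0.53,0.034,-0.002,0,0,0,0,0.53,0.044,-0.002,0,0,0,0,0.53,0.056,-0.002,0,0,0,0,0.53,0.068,-0.002,0,0,0,0,0.53,0.08,-0.002,0,0,0,0,0.53])

```text
t: 3.95
eef_pos: [0.4364, -0.0445, 0.0147]
tool_rot: [0.0, 0.829, 0.56, 0.0]
contact_force: [-0.9, -3.4, 1.8]
gripper_width: 0.53
grasp_force: 1.9
```

```bash
cat >> h.py <<'E'
def puckfind(c,guess,r=40):
    """fit puck grey top disc: returns world xy of puck via circle of dark rim/Hough near guess pixel"""
    u,v=w2p(c,[*guess,.042]);x0,y0=int(u)-r,int(v)-r
    im=cv2.resize(cv2.cvtColor(c["img"][max(y0,0):y0+2*r,max(x0,0):x0+2*r],cv2.COLOR_RGB2GRAY),None,fx=4,fy=4,interpolation=cv2.INTER_CUBIC)
    h=cv2.HoughCircles(im,cv2.HOUGH_GRADIENT,1.5,400,param1=60,param2=20,minRadius=50,maxRadius=80)
    return None if h is None else (p2w(c,max(x0,0)+h[0,0,0]/4,max(y0,0)+h[0,0,1]/4,.042).round(4),h[0,0,2]/4)
E
python3 - <<'E'
from h import *
o=get_obs();print(o["eef_pos"],o["contact_force"])
print(puckfind(load("pics/top0.npz"),(.432,-.054)))
c=snap("top","pics/top1.png");print(puckfind(c,(.45,-.01)))
cv2.imwrite("pics/crop4.png",cv2.resize(c["img"][200:320,190:350,::-1],None,fx=4,fy=4))
E
```

```text
[ 0.43640122 -0.04445649  0.01465671] [-0.91580203 -3.42747206  1.8333445 ]
(array([ 0.4307, -0.0536,  0.042 ]), np.float32(17.7125))
(array([0.4541, 0.0017, 0.042 ]), np.float32(18.05))
```

View pics/crop4.png

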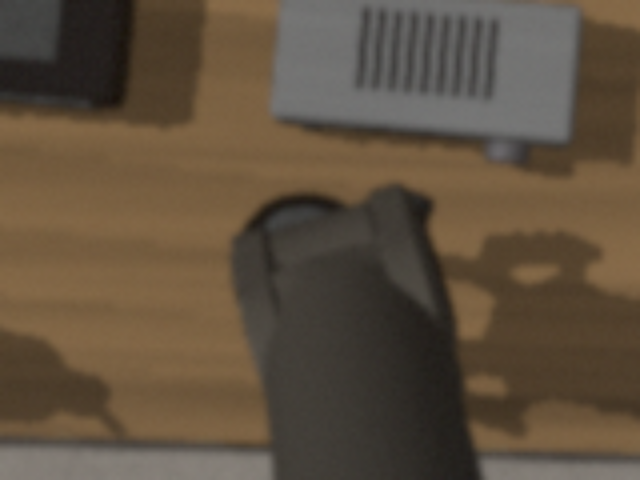

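Crop: the puck's rim shows ahead of the gripper at about (295,205). The Hough fit puts it 49.5 mm ahead of the tool, nestled between the fingers. I'll continue the push.

Call:
arm_command(commands=[0.012,0,0,0,0,0,0.53,0.024,0,0,0,0,0,0.53,0.036,0,0,0,0,0,0.53,0.048,0,0,0,0,0,0.53,0.06,0,0,0,0,0,0.53,0.071,0,0,0,0,0,0.53,0.078,0,0,0,0,0,0.53,0.08,0,0,0,0,0,0.53])

```text
t: 4.8
eef_pos: [0.4663, 0.0299, 0.0146]
tool_rot: [-0.0, 0.828, 0.56, 0.0]
contact_force: [-0.5, -2.3, 1.5]
gripper_width: 0.533
grasp_force: 0.8
```

Call:
arm_command(commands=[-0.01,0,0,0,0,0,0.53,-0.03,0,0,0,0,0,0.53,-0.045,0,-0.03,0,0,0,0.53,-0.045,0,-0.08,0,0,0,0.53,-0.045,0,-0.12,0,0,0,0.53,-0.045,0,-0.15,0,0,8,0.53,-0.045,0,-0.15,0,0,16,0.53,-0.045,0,-0.15,0,0,24,0.53])

```text
t: 5.6
eef_pos: [0.4493, -0.0144, 0.1658]
tool_rot: [0.001, 0.929, 0.371, 0.001]
contact_force: [-0.3, -0.3, -0.8]
gripper_width: 0.53
grasp_force: 0.0
```

```bash
python3 - <<'E'
from h import *
o=get_obs();print(o["eef_pos"],o["tool_rot"],o["contact_force"])
c=snap("wrist","pics/w2.png");print(puckfind(c,(.487,.075),90), w2p(c,[.487,.075,.042]))
c=snap("top","pics/top2.png");print(puckfind(c,(.487,.075)))
E
```

```text
[ 0.44930896 -0.01443489  0.16583843] [7.97449313e-04 9.28520786e-01 3.71277575e-01 1.21493599e-03] [-0.25188012 -0.31566618 -0.78581591]
(array([0.4851, 0.0752, 0.042 ]), np.float32(13.4)) [262.15985326  93.08531881]
(array([0.4826, 0.0745, 0.042 ]), np.float32(18.425))
```

View pics/w2.png

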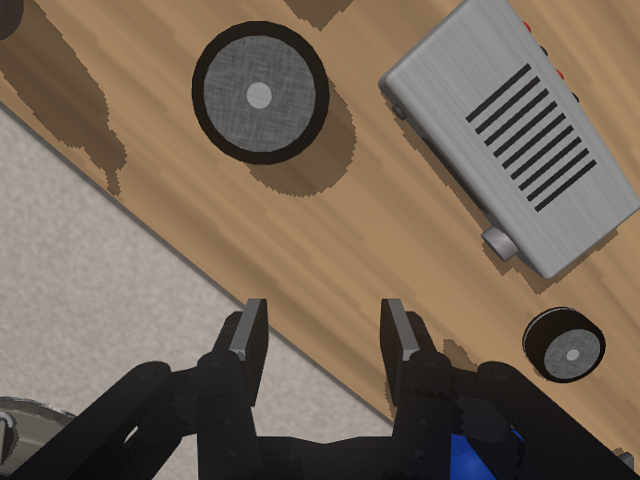

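Wrist picture: the puck stands free at (260,93), measured (0.485, 0.075), on the gap's centre line. Next I turn the tool to face along the gap and set down behind the puck.

Call:
arm_command(commands=[0.044,-0.087,0.03,0,0,46.8,0.53,0.044,-0.087,0.03,0,0,46.8,0.53,0.044,-0.087,0.03,0,0,46.8,0.53,0.044,-0.087,0.03,0,0,46.8,0.53,0.044,-0.087,0.03,0,0,46.8,0.53,0.044,-0.087,0.03,0,0,46.8,0.53,0.044,-0.087,0.03,0,0,46.8,0.53,0.044,-0.087,0.03,0,0,46.8,0.53])

```text
t: 6.5
eef_pos: [0.42, 0.0796, 0.1344]
tool_rot: [0.0, 1.0, -0.022, -0.0]
contact_force: [-0.6, -0.2, 0.1]
gripper_width: 0.528
grasp_force: 0.0
```

```bash
python3 - <<'E'
from h import *
o=get_obs();print(o["eef_pos"],o["tool_rot"],o["q"].round(2), np.degrees(2*np.arctan2(o["tool_rot"][2],o["tool_rot"][1])))
E
```

```text
[0.41997556 0.07964965 0.13441045] [ 1.22166088e-04  9.99765864e-01 -2.16368208e-02 -2.25614987e-04] [-0.08  0.22 -0.29  2.2   0.09  0.73 -2.04] -2.479590611307723
```

Call:
arm_command(commands=[0,0,0.04,0,0,0.4,0.53,0,0,0.08,0,0,0.4,0.53,0,0,0.105,0,0,0.4,0.53,0,0,0.12,0,0,0.4,0.53,0,0,0.12,0,0,0.4,0.53,0,0,0.12,0,0,0.4,0.53])

```text
t: 7.1
eef_pos: [0.4203, 0.08, 0.0148]
tool_rot: [-0.0, 1.0, -0.027, -0.0]
contact_force: [-0.5, 0.0, 0.6]
gripper_width: 0.529
grasp_force: 0.0
```

```bash
python3 - <<'E'
from h import *
o=get_obs();print(o["eef_pos"],o["contact_force"],o["q"].round(2), np.degrees(2*np.arctan2(o["tool_rot"][2],o["tool_rot"][1])))
E
```

```text
[0.42026648 0.07999769 0.01478426] [-0.52703634  0.01648765  0.63090093] [-0.15  0.46 -0.22  2.27  0.23  0.43 -2.18] -3.051338548341634
```

Call:
arm_command(commands=[0.01,0.001,0,0,0,0.15,0.53,0.02,0.001,0,0,0,0.15,0.53,0.03,0.001,0,0,0,0.15,0.53,0.04,0.001,0,0,0,0.15,0.53,0.05,0.001,0,0,0,0.15,0.53,0.06,0.001,0,0,0,0.15,0.53,0.07,0.001,0,0,0,0.15,0.53,0.08,0.001,0,0,0,0.15,0.53])

```text
t: 7.9
eef_pos: [0.5008, 0.0746, 0.0146]
tool_rot: [0.0, 1.0, -0.029, -0.0]
contact_force: [-3.6, 1.9, 3.5]
gripper_width: 0.53
grasp_force: 2.1
```

```bash
python3 - <<'E'
from h import *
o=get_obs();print(o["eef_pos"],o["contact_force"], np.degrees(2*np.arctan2(o["tool_rot"][2],o["tool_rot"][1])))
c=snap("wrist","pics/w3.png");x,y=o["eef_pos"][:2]
print(puckfind(c,(x+.05,y-.003),130), w2p(c,[x+.05,y-.003,.042]))
c=snap("top","pics/top3.png");print(puckfind(c,(x+.05,y)))
E
```

```text
[0.50078919 0.07460854 0.01460336] [-3.60912786  1.86619177  3.4912949 ] -3.3149038919228833
(array([0.5262, 0.0528, 0.042 ]), np.float32(18.125)) [322.34778221 213.92999419]
(array([0.5497, 0.0715, 0.042 ]), np.float32(18.95))
```

View pics/w3.png

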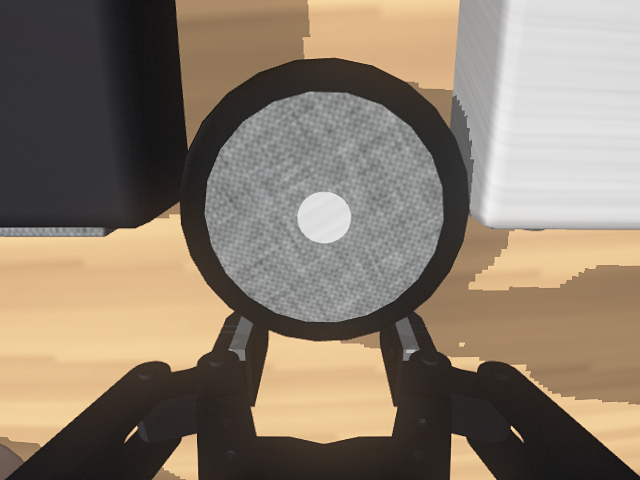

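Wrist picture: the puck (centre 324,217) is entering the gap with space on both sides. Wall bases show at about (184,150) left and (463,150) right. I'll check the centring.

```bash
python3 - <<'E'
from h import *
c=load("pics/w3.npz")
print("puck",p2w(c,324,217,.042),"rimL",p2w(c,181,205,.042),"rimR",p2w(c,469,205,.042))
for p in [(178,50),(184,150),(457,95),(463,150),(469,200)]:
  P=p2w(c,*p,0);print(p,P.round(4),"line y",round(.0637-.056*(P[0]-.692),4))
E
```

```text
puck [0.54980136 0.07116498 0.042     ] rimL [0.55607035 0.11412758 0.042     ] rimR [0.5511428  0.02714286 0.042     ]
(178, 50) [0.6055 0.1222 0.    ] line y 0.0685
(184, 150) [0.5687 0.1255 0.    ] line y 0.0706
(457, 95) [0.5834 0.0185 0.    ] line y 0.0698
(463, 150) [0.5625 0.0154 0.    ] line y 0.071
(469, 200) [0.542  0.0119 0.    ] line y 0.0721
```

Call:
arm_command(commands=[0.012,0,0,0,0,0,0.53,0.024,0,0,0,0,0,0.53,0.036,0,0,0,0,0,0.53,0.048,0,0,0,0,0,0.53,0.06,0,0,0,0,0,0.53,0.072,0,0,0,0,0,0.53,0.084,0,0,0,0,0,0.53,0.096,0,0,0,0,0,0.53])

```text
t: 8.8
eef_pos: [0.5969, 0.069, 0.0146]
tool_rot: [0.0, 1.0, -0.029, -0.0]
contact_force: [-0.9, -0.2, -1.0]
gripper_width: 0.53
grasp_force: 0.7
```

```bash
python3 - <<'E'
from h import *
o=get_obs();print(o["eef_pos"],o["contact_force"], np.degrees(2*np.arctan2(o["tool_rot"][2],o["tool_rot"][1])))
c=snap("wrist","pics/w4.png")
E
```

```text
[0.59687056 0.06901401 0.01458595] [-0.86092724 -0.16235172 -1.0309745 ] -3.3176938598555834
```

View pics/w4.png

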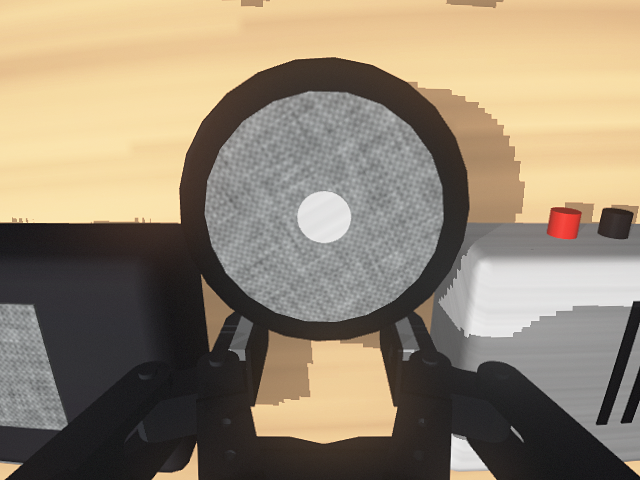

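Wrist picture: the puck (324,217) is past the gap and still nestled in the fingers, with about 46 mm to go. I'll slow down.

Call:
arm_command(commands=[0.006,0,0,0,0,0,0.53,0.012,0,0,0,0,0,0.53,0.018,0,0,0,0,0,0.53,0.024,0,0,0,0,0,0.53,0.029,0,0,0,0,0,0.53,0.034,0,0,0,0,0,0.53,0.038,0,0,0,0,0,0.53,0.041,0,0,0,0,0,0.53])

```text
t: 9.65
eef_pos: [0.6372, 0.0667, 0.0147]
tool_rot: [0.0, 1.0, -0.029, 0.0]
contact_force: [-2.4, 0.2, 1.7]
gripper_width: 0.531
grasp_force: 1.7
```

Call:
arm_command(commands=[0.0015,0,0,0,0,0,0.53,0.003,0,0,0,0,0,0.53,0.003,0,0,0,0,0,0.53])

```text
t: 9.95
eef_pos: [0.64, 0.0665, 0.0146]
tool_rot: [-0.0, 1.0, -0.029, 0.0]
contact_force: [-1.0, 0.4, 2.1]
gripper_width: 0.532
grasp_force: 1.2
```

```bash
python3 - <<'E'
from h import *
o=get_obs();print(o["eef_pos"],o["contact_force"], np.degrees(2*np.arctan2(o["tool_rot"][2],o["tool_rot"][1])))
c=snap("wrist","pics/w5.png");print(p2w(c,324,217,.042))
t=snap("top","pics/top5.png")
a=cv2.resize(c["img"][0:300,140:500,::-1],None,fx=1.1,fy=1.1)
b=cv2.resize(t["img"][138:188,218:278,::-1],(396,330),interpolation=cv2.INTER_CUBIC)
cv2.imwrite("pics/crop5.png",np.hstack([a,b]))
E
```

```text
[0.63998996 0.0665212  0.01463671] [-1.02483561  0.43410779  2.1206368 ] -3.3183393601148143
[0.68897089 0.06310606 0.042     ]
```

View pics/crop5.png

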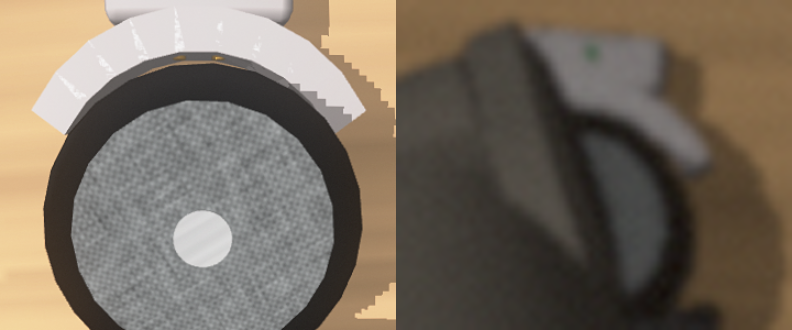

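That was my 11th picture, one over the limit of 10, so I'll view no more. It shows the puck centred in the crescent with a sliver of space still at the apex, around (205,55). I'll finish by force, in 1 mm steps.

Call:
arm_command(commands=[0.001,0,0,0,0,0,0.53,0.002,0,0,0,0,0,0.53,0.002,0,0,0,0,0,0.53])

```text
t: 10.35
eef_pos: [0.6419, 0.0664, 0.0146]
tool_rot: [-0.0, 1.0, -0.029, 0.0]
contact_force: [-2.2, 0.6, 1.6]
gripper_width: 0.532
grasp_force: 1.4
```

Call:
arm_command(commands=[0.001,0,0,0,0,0,0.53,0.001,0,0,0,0,0,0.53])

```text
t: 10.55
eef_pos: [0.6429, 0.0664, 0.0146]
tool_rot: [-0.0, 1.0, -0.029, 0.0]
contact_force: [-2.6, -0.5, 1.3]
gripper_width: 0.529
grasp_force: 1.5
```

Call:
arm_command(commands=[0.001,0,0,0,0,0,0.53,0.001,0,0,0,0,0,0.53])

```text
t: 10.75
eef_pos: [0.644, 0.0663, 0.0147]
tool_rot: [-0.0, 1.0, -0.029, 0.0]
contact_force: [-1.8, 0.9, 2.0]
gripper_width: 0.53
grasp_force: 1.4
```

Call:
arm_command(commands=[0.0007,0,0,0,0,0,0.53,0.0007,0,0,0,0,0,0.53])

```text
t: 10.95
eef_pos: [0.6441, 0.0663, 0.0146]
tool_rot: [0.0, 1.0, -0.029, -0.0]
contact_force: [-4.1, -0.0, 2.9]
gripper_width: 0.528
grasp_force: 2.5
```

```bash
python3 - <<'E'
from h import *
c=snap("wrist","pics/w6.png");im=c["img"]
for u in (300,324,340):print(u,[int(x) for x in im[35:75,u].mean(1)])
T=p2w(c,324,217,.042);print(T)
for s in (44,45,46):
  for z in(.022,.042): print(s,z,w2p(c,[T[0]+.001*s*.9983,T[1]-.001*s*.058,z]).round(1))
E
```

```text
300 [230, 230, 227, 230, 233, 224, 221, 222, 219, 219, 220, 219, 220, 220, 219, 219, 220, 219, 219, 219, 219, 219, 219, 223, 214, 44, 55, 58, 56, 57, 57, 57, 57, 55, 56, 58, 55, 55, 53, 55]
324 [220, 219, 220, 220, 219, 220, 220, 219, 220, 219, 220, 219, 220, 220, 219, 220, 220, 220, 218, 218, 219, 221, 228, 125, 47, 55, 58, 57, 57, 56, 55, 55, 56, 56, 57, 55, 55, 53, 52, 53]
340 [219, 219, 218, 219, 219, 219, 219, 218, 219, 220, 219, 218, 218, 218, 219, 219, 219, 219, 217, 219, 217, 220, 222, 234, 53, 52, 56, 56, 55, 56, 56, 55, 56, 53, 53, 56, 55, 54, 55, 52]
[0.69316003 0.06287348 0.042     ]
44 0.022 [324.2  67.5]
44 0.042 [324.3  60.9]
45 0.022 [324.2  64.2]
45 0.042 [324.3  56.9]
46 0.022 [324.2  60.8]
46 0.042 [324.3  53. ]
```

The dark sliver is gone, so the rim now meets the white cradle, and the resistance is rising. One small confirming nudge.

Call:
arm_command(commands=[0.0006,0,0,0,0,0,0.53,0.0006,0,0,0,0,0,0.53])

```text
t: 11.2
eef_pos: [0.6442, 0.0663, 0.0145]
tool_rot: [0.0, 1.0, -0.029, -0.001]
contact_force: [-6.0, -0.2, 4.1]
gripper_width: 0.531
grasp_force: 3.4
```

Seated: the force rises with no motion. Backing off and lifting.

Call:
arm_command(commands=[-0.005,0,0,0,0,0,0.53,-0.015,0,0,0,0,0,0.53,-0.025,0,0,0,0,0,0.53,-0.025,0,-0.03,0,0,0,0.53,-0.025,0,-0.07,0,0,0,0.53,-0.025,0,-0.12,0,0,0,0.53,-0.04,0,-0.16,0,0,0,0.53,-0.04,0,-0.16,0,0,0,0.53])

```text
t: 12.0
eef_pos: [0.6072, 0.0696, 0.1809]
tool_rot: [-0.001, 1.0, -0.029, 0.005]
contact_force: [0.9, 0.1, 1.1]
gripper_width: 0.528
grasp_force: 0.0
```

```bash
python3 - <<'E'
from h import *
c=snap("wrist","pics/w7.png");print(w2p(c,[.692,.063,.042]),puckfind(c,(.692,.063),100))
u,v=w2p(c,[.692,.063,.042]).astype(int)
g=cv2.cvtColor(c["img"],cv2.COLOR_RGB2GRAY);h=cv2.HoughCircles(g,cv2.HOUGH_GRADIENT,1.5,400,param1=60,param2=25,minRadius=45,maxRadius=90)
print(h, p2w(c,*h[0,0,:2],.042) if h is not None else 0); print(get_obs()["contact_force"])
t=snap("top","pics/top7.png"); t0=load("pics/top0.npz")
for n,P in dict(bowl=(.376,-.272),lotion=(.40,.29),bell=(.40,.40),ctrl=(.41,-.43),rem=(.45,-.63)).items():
  u,v=w2p(t,[*P,.03]).astype(int);d=cv2.absdiff(t["img"],t0["img"])[v-25:v+25,u-35:u+35];print(n,(u,v),d.mean().round(2),int((d.max(2)>40).sum()))
E
```

```text
[326.04353924 101.91844076] (array([0.6937, 0.0635, 0.042 ]), np.float32(12.875))
[[[326.25  96.75  52.8 ]
  [ 12.75 354.75  89.1 ]
  [611.25 378.75  55.05]]] [0.69536489 0.06267545 0.042     ]
[-0.68245737  0.5782131  -0.12356652]
bowl (np.int64(374), np.int64(300)) 6.37 0
lotion (np.int64(150), np.int64(284)) 7.5 0
bell (np.int64(107), np.int64(283)) 8.09 0
ctrl (np.int64(437), np.int64(288)) 19.05 281
rem (np.int64(517), np.int64(275)) 7.16 0
```

The puck is at (0.694, 0.063), seated. The bystanders match the first image. The controller patch differs, but the arm never came near it, so that's probably the changed arm shadow. Handing in.

```bash
python3 -c "
from station import hand_in;print(hand_in())"
```

```text
the job is handed in; nothing more can be done
None
```

I slid the puck flat through the gap, seated it against the cradle and handed the job in with the arm clear; no verdict came back, and I viewed 11 pictures, one over the limit of 10.

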